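# Leak-test the lid joint of a sealed choke enclosure

### The job

Bring the test gas up to pressure by turning the red handwheel clockwise until the gauge needle stands in the green sector, then let go and take the orange leak-detector wand from its rest. Starting beside the brass gas inlet, run the wand's brass tip clockwise (seen from above) all the way round the black gasket line of the lid and back to the start, right over the line and within 8 mm above it, without pressing on the enclosure and moving slowly (never above 8 cm a second) whenever the tip is close to the lid. Then lay the wand gently back in its rest the way it lay, leaving the pressure as set and the things standing around where they are.

Things in the scene. Friction and masses are not known exactly. Their poses are not given: they have to be found in the camera images.
- housing: Grey finned enclosure, 100 (x) x 140 (y) x 54 mm, with a bright inset lid, held fixed in a green 120 x 165 x 12 mm test nest. Origin: centre of the nest's underside, on the bench; z up, y along the long size towards the side with the brass gas inlet. Lid face and rim are flush, 66 mm above the bench. The seam to follow is the 3 mm black gasket line round the lid.
- lid_centre (a point): Centre of the lid's face, axes as the housing's. Black gasket line: sides at x = +-38 mm (for y -40 to +40) and y = +-56 mm (for x -22 to +22), joined by straight 45-degree corners. Clockwise from above from the inlet side: (0, +56), (+38, 0), (0, -56), (-38, 0) and back. Two terminals, 22 mm across, stand up to 30 mm above the lid at x = 0, y = +-20 mm.
- gas_inlet (a point): Brass gas inlet, a pipe elbow low on the housing's +y wall (92 mm from the housing's centre, top 47 mm above the bench): the seam is started and finished at the middle of this side.
- regulator: Test-gas regulator fixed on a dark 225 x 110 mm base plate (x -55 to +170 mm). Origin: bench level under the handwheel's axis; z up; x points to the pressure gauge. Brass body up to 98 mm high, 58 mm wide low down, 38 mm or less from 94 mm up.
- wheel_centre (a point): Centre of the red handwheel: 62 mm across, rim 18 mm tall (9 mm above and below this point), upright axis, 117 mm above the bench. Grip it from above across its full 62 mm; no finger fits between its spokes.
- handwheel (a joint): Turn of the handwheel in rad, growing clockwise seen from above, range 0 to 6. It stays where it is left; friction about 0.2 N m.
- needle (a joint): Angle of the gauge's red needle in rad, clockwise from above; always 0.7 x the handwheel's value. The green sector runs from 2.6 to 3.0.
- gauge_centre (a point): Centre of the gauge's white face (104 mm case, facing up, 58 mm above the bench), 112 mm from the handwheel's axis along the regulator's x. At needle value n the needle points 2.356 - n rad (counter-clockwise from the regulator's x).
- wand: Loose cordless leak-detector wand, about 140 g, 175 mm long: straight orange handle with a black grip, 130 mm long, 22 x 22 mm square, and a bent steel nose with a brass tip. Origin: the very tip of the nose, 110 mm ahead (x) of the handle's middle and 75 mm below it; x along the handle towards the nose, z up as it lies in the rest. The tip is 8 mm thick.
- wand_grip (a point): Middle of the wand's handle, on its axis: the place to grip it, across its 22 mm width from above.
- cradle: Wand rest, fixed: dark 130 x 80 mm base and two upright bent-wire forks at x = +-48 mm (88 mm free between), 31 mm wide inside, flaring to 48 mm at their tops, 142 mm above the bench. Origin: centre of the base's underside; x along the lying handle towards its nose. The handle lies with its axis 115 mm above the bench and its middle within about 6 mm of the rest's centre.
- flask: Bystander: white drinking flask with purple cap, 72 mm across, 180 mm tall. Origin: centre of its foot. Leave it standing.
- gas_can: Bystander: small blue calibration-gas can with brass neck, 56 mm across, 152 mm tall. Origin: centre of its foot. Leave it standing.
- choke: Bystander: copper-wound ring choke lying flat, 96 mm across, 38 mm tall. Origin: centre of its underside.
- tray: Bystander: empty open grey housing, 100 x 140 x 44 mm, with a lobed column in its middle. Origin: centre of its underside.
Things that resemble listed ones, but are neither listed nor needed, are in the scene too. What is shaped like the wand but turquoise is not meant.

How it is judged (in metres and radians):
On the way, in this order (a step that is already met when the one before it is completed fails the run):
1. the needle stands in the green sector and the fingers have let go of the handwheel (value of joint needle between 2.6 and 3 rad and contact force between the fingers and regulator below 0.1 N), for 0.2 s.
2. the tip of the held wand passes slowly along the joint at the middle of the side at the gas inlet (x of wand in the frame of housing between -0.012 and 0.012 m and y of wand in the frame of housing between 0.05 and 0.062 m and z of wand in the frame of housing between 0.064 and 0.076 m and contact force between the fingers and wand above 1 N and value of joint needle between 2.6 and 3 rad), for 0.2 s.
3. the tip of the held wand passes slowly along the joint at the first corner (x of wand in the frame of housing between 0.024 and 0.036 m and y of wand in the frame of housing between 0.042 and 0.054 m and z of wand in the frame of housing between 0.064 and 0.076 m and contact force between the fingers and wand above 1 N and value of joint needle between 2.6 and 3 rad), for 0.08 s.
4. the tip of the held wand passes slowly along the joint at the middle of the next long side (x of wand in the frame of housing between 0.032 and 0.044 m and y of wand in the frame of housing between -0.018 and 0.018 m and z of wand in the frame of housing between 0.064 and 0.076 m and contact force between the fingers and wand above 1 N and value of joint needle between 2.6 and 3 rad), for 0.3 s.
5. the tip of the held wand passes slowly along the joint at the second corner (x of wand in the frame of housing between 0.024 and 0.036 m and y of wand in the frame of housing between -0.054 and -0.042 m and z of wand in the frame of housing between 0.064 and 0.076 m and contact force between the fingers and wand above 1 N and value of joint needle between 2.6 and 3 rad), for 0.08 s.
6. the tip of the held wand passes slowly along the joint at the middle of the side opposite the inlet (x of wand in the frame of housing between -0.012 and 0.012 m and y of wand in the frame of housing between -0.062 and -0.05 m and z of wand in the frame of housing between 0.064 and 0.076 m and contact force between the fingers and wand above 1 N and value of joint needle between 2.6 and 3 rad), for 0.2 s.
7. the tip of the held wand passes slowly along the joint at the third corner (x of wand in the frame of housing between -0.036 and -0.024 m and y of wand in the frame of housing between -0.054 and -0.042 m and z of wand in the frame of housing between 0.064 and 0.076 m and contact force between the fingers and wand above 1 N and value of joint needle between 2.6 and 3 rad), for 0.08 s.
8. the tip of the held wand passes slowly along the joint at the middle of the other long side (x of wand in the frame of housing between -0.044 and -0.032 m and y of wand in the frame of housing between -0.018 and 0.018 m and z of wand in the frame of housing between 0.064 and 0.076 m and contact force between the fingers and wand above 1 N and value of joint needle between 2.6 and 3 rad), for 0.3 s.
9. the tip of the held wand passes slowly along the joint at the fourth corner (x of wand in the frame of housing between -0.036 and -0.024 m and y of wand in the frame of housing between 0.042 and 0.054 m and z of wand in the frame of housing between 0.064 and 0.076 m and contact force between the fingers and wand above 1 N and value of joint needle between 2.6 and 3 rad), for 0.08 s.
10. the tip of the held wand passes slowly along the joint at the starting point again (all of step 2), for 0.15 s.
At the end, for the whole second after the job is handed in: The wand lies at rest in both forks of its rest, nose the same way as before (handle's middle within 16 mm along and 8 mm across of the rest's centre, at its resting height within 6 mm, level within 0.12 rad), and the gauge needle still stands in the green sector (2.6 to 3.0 rad) (x of wand_grip in the frame of cradle between -0.016 and 0.016 m and y of wand_grip in the frame of cradle between -0.008 and 0.008 m and z of wand_grip in the frame of cradle between 0.109 and 0.121 m and x of wand in the frame of cradle above 0.08 m and angle between wand's own z axis and vertical below 0.12 rad and linear speed of wand below 0.02 m/s and value of joint needle between 2.6 and 3 rad); the robot touches nothing.
It fails at once if the flask, gas can, choke or empty housing is pushed more than 20 mm or tipped (distance of any of flask, gas_can, choke, tray from where it was at the start of the episode above 0.02 m or angle between any of flask, gas_can, choke, tray's own z axis and vertical above 0.25 rad).
It fails at once if the tip moves faster than 90 mm/s while it is within 10 mm above the lid (x of wand in the frame of housing between -0.05 and 0.05 m and y of wand in the frame of housing between -0.07 and 0.07 m and z of wand in the frame of housing between 0.055 and 0.076 m and linear speed of wand above 0.09 m/s).
It fails at once if the wand presses on the enclosure with more than 10 N (contact force between wand and housing above 10 N).
It fails at once if the wand is dropped or thrown (faster than 0.5 m/s with no finger on it) (linear speed of wand above 0.5 m/s and contact force between the fingers and wand below 0.05 N).
It also fails if it takes over 72 s, if anything falls off the work surface, if the arm or the gripper's body presses on something with over 40 N, if the wrist force passes 120 N, or if a joint passes its speed limit or range.

### The arm

A 6-joint arm with a two-finger parallel gripper is mounted at the origin on the work surface. World frame = base frame: x ahead of the robot, y to its left, z up, the work surface at z = 0. Lengths are in mm, angles in rad, forces in N, time in s.
With the tool pointing down it reaches from about 300 to 775 mm from the base axis. Payload 14.6 kg.
Tool frame: the origin (TCP) lies midway between the tips of the shut fingers; the grasp point (between the pads) lies 19 mm behind it (manip.grasp_offset is the distance from the TCP to the grasp point, in mm); z points along the fingers, y is the line along which they close (so a half turn about z gives the same grasp; the last joint's range is limited). The gripper opens to 94 mm and grips with 3 to 60 N. Pads are 16 mm wide; open, the fingers measure 119 mm over their backs; the gripper's body (75 mm by 177 mm) begins 78 mm behind the grasp point.
Start: joints at [-1.192, 0.3, 1.521, -0, 1.321, -0.067], TCP at [237.141, -496.239, 205.446] pointing down, gripper open.
Joint ranges: [-3.03, 3.03], [-0.79, 2.21], [0.23, 2.52], [-1.04, 4.18], [0, 3.07], [-2.55, 2.55]. Speed limits (rad/s): [2.22, 2.22, 2.57, 3.14, 3.14, 3.14].

### API

Orientations are given as [roll, pitch, yaw] about the fixed x, y, z axes, in that order (R = Rz(yaw) Ry(pitch) Rx(roll)).
In Python, from cell import manip, viewer gives the robot as it stands. The module is installed in compiled form; this text tells all that it offers.
- The arm moves only by the tool move_arm, never from a script. Its argument "moves" is a list of rows, each a list of 4 numbers: the shift along the tool's x, y, z in m, then the turn about the tool's z in rad. A call has 1 to 12 rows; each row is the pose to reach, as a shift and turn from the pose commanded when the call began, along the tool's axes at that moment; what a row does not reach only later rows make up. A row lasts 1/10 s, in which the tool goes at most 50 mm and 8.59 degrees, less where a joint would pass 70% of its speed; a pose out of reach is approached as far as the arm can. A call with a gripper value outside its range is refused whole. "jaw" is the finger opening in m, from 0 to 0.094, set as the call begins (left out, the last holds). The fingers move at their own pace and stop on an object; "squeeze" is the grip in N (left out, the last holds). Time passes only in rows, so rows that repeat a pose let the fingers close. It gives the time, the measured TCP pose, the force, the opening and the grip force at its end, in the units of the state.
- manip.read_state(): the state, without advancing time (a new reading comes with each control period).
- viewer.camera(name): name is "side" or "top" or "wrist"; returns a dict with "frame" (420x560x3 uint8, blue, green, red), "z_map" (420x560 float32, mm along the optical axis (not along the pixel's ray), 0 where there is no reading), "fx", "fy", "cx", "cy" (pixels), "origin" and "orientation" of the camera in the world. Camera axes: x right, y down, z forward; pixel columns grow to the right and rows downward; lengths in mm; the calibration is good to about 2 mm. A picture is of the moment at which its call begins.
- manip.sign_off(): hands the job in; it is judged then, once.
The state is a dict: "clock": time; "joints": joint angles; "qd": joint speeds; "effort": joint torques, N m; "eef_pos": TCP position; "eef_rot": TCP orientation; "wrist_force": force on the tool from outside, world axes, zero at the start; "moment": the same for the moment, N m; "finger_gap": finger opening in mm; "finger_force": force on a finger pad.
Only numpy, scipy, OpenCV 4.12 (cv2) and the standard library are available. Lean on these libraries where they do the work, as an engineer would, in place of code of your own. Each camera call takes 0.05 s, during which the arm holds its last target. There are 200 camera calls.

## Working session

There is one attempt and no reset: what is moved stays moved. The work goes in short steps, Python scripts to look and compute and a tool call to move; the robot and the scene stay as the last step left them, time stands still between calls to the robot, and variables do not carry over. Pictures are saved under pics/ and viewed, at most 10 in all, crops included, and the job is handed in when it is done.

Besides the shell and the picture viewer there is one more tool, called after "Call:" in YAML: its name, and indented under it one key for each argument. move_arm: Moves the arm, as the interface text tells. Its arguments: {"type":"object","properties":{"moves":{"type":"array"},"jaw":{"type":"number"},"squeeze":{"type":"number"}},"required":["moves"]}

```bash
mkdir -p pics; cat > h.py <<'E'
import numpy as np, cv2, pickle
from cell import manip, viewer
from scipy.spatial.transform import Rotation as R
def cam(n):
    c=viewer.camera(n); o=np.array(c["orientation"],float)
    c["R"]=R.from_euler("xyz",o).as_matrix() if o.size==3 else (o if o.shape==(3,3) else None)
    c["t"]=np.array(c["origin"],float); return c
def plane(c,u,v,z):
    d=c["R"]@np.array([(u-c["cx"])/c["fx"],(v-c["cy"])/c["fy"],1.0]); return c["t"]+d*(z-c["t"][2])/d[2]
def pts(c):
    v,u=np.indices(c["z_map"].shape); Z=c["z_map"]
    P=np.stack([(u-c["cx"])/c["fx"]*Z,(v-c["cy"])/c["fy"]*Z,Z],-1)@c["R"].T+c["t"]; P[Z==0]=np.nan; return P
E
python3 - <<'E'
from h import *
for n in("top","side"):
    c=cam(n); print(n,c["origin"],c["orientation"],c["fx"],c["cx"],c["cy"]); cv2.imwrite(f"pics/{n}1.png",c["frame"]); pickle.dump(c,open(n+".pkl","wb"))
print(manip.read_state(), manip.grasp_offset)
E
```

```text
top [ 479.13751834    6.67069148 1184.23542251] [-3.03088852  0.01255252 -1.58372711] 487.39310493511834 277.3984807048637 216.72773368086317
side [143.21260922 681.24507185 857.171618  ] [-2.33328057 -0.0039947  -2.55933715] 480.8044547508961 278.0100749847557 211.05454329961785
{'clock': 0.1, 'joints': array([-1.19163026e+00,  3.00458934e-01,  1.52153761e+00, -1.44036669e-05,
        1.32068266e+00, -6.66153438e-02]), 'qd': array([ 9.37190245e-04, -2.54729243e-03, -6.72272852e-04, -1.54851373e-04,
        1.43949199e-04,  1.37902304e-05]), 'effort': array([ 4.91164028e-04, -5.32642508e+01, -3.53284192e+01,  7.09400699e-02,
        2.34859425e-02, -6.32101501e-05]), 'eef_pos': array([ 237.03687799, -496.03355773,  204.91138801]), 'eef_rot': array([-3.14050759e+00, -5.84064778e-05,  4.45784954e-01]), 'wrist_force': array([-0.65957351,  0.04292487, -0.15314518]), 'moment': array([ 0.0346598 ,  0.00742566, -0.0269622 ]), 'finger_force': 0.0, 'finger_gap': 93.71754164043631} 18.8
```

View pics/top1.png

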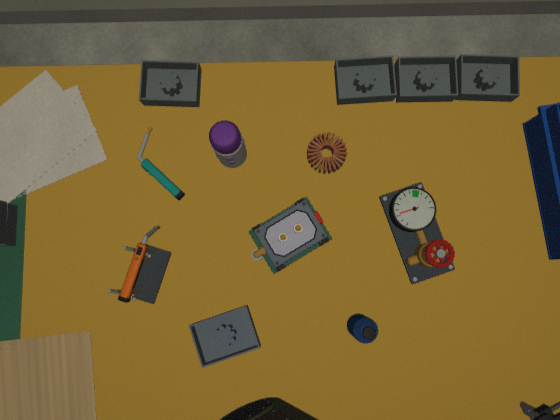

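View pics/side1.png

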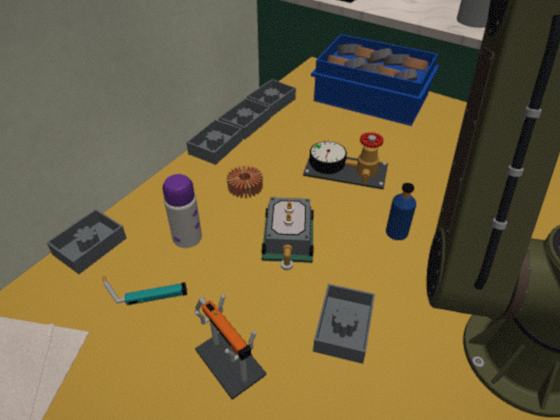

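Candidates:
- **Wand:** orange one in the rest at top (133,272), or the turquoise one lying at (162,180). I choose the orange one.
- **Handwheel:** red wheel at (440,253). The red patch on the housing at (318,218) is not it.
- **Inlet:** brass elbow at (258,255), or the red fitting at (318,218). I choose the brass one.
- **Housing:** bright lid at (290,235). The empty trays at (225,335), (170,84), (365,80), (425,80) and (488,77) are bystanders or lookalikes.

The side view agrees: wand (228,330), wheel (371,140), inlet (287,258).

```bash
python3 - <<'E'
from h import *
T=pickle.load(open("top.pkl","rb"));S=pickle.load(open("side.pkl","rb"))
def big(m,roi):
    k=np.zeros_like(m);u0,v0,u1,v1=roi;k[v0:v1,u0:u1]=m[v0:v1,u0:u1]
    n,l,s,c=cv2.connectedComponentsWithStats(k); return (l==1+np.argmax(s[1:,4])).astype(np.uint8)
def med(P,m): return np.nanmedian(P[m>0],0).round(1)
for n,c,rois in (("top",T,dict(wheel=(415,230,465,275),wand=(110,220,165,310),lid=(250,195,335,275),gauge=(380,180,440,235))),("side",S,dict(wheel=(355,128,390,150),wand=(195,295,260,360),lid=(260,190,320,240),gauge=(300,135,350,175)))):
    hsv=cv2.cvtColor(c["frame"],cv2.COLOR_BGR2HSV);H,s,V=cv2.split(hsv);P=pts(c)
    red=(((H<6)|(H>174))&(s>150)&(V>80)).astype(np.uint8)
    org=((H>=4)&(H<16)&(s>190)&(V>120)).astype(np.uint8)
    wh=((s<60)&(V>140)).astype(np.uint8)
    for k,m,z in (("wheel",red,126),("wand",org,126),("lid",wh,66),("gauge",wh,58)):
        b=big(m,rois[k]); ct=max(cv2.findContours(b,0,2)[0],key=cv2.contourArea)
        # rectified on plane
        q=np.array([plane(c,u,v,z)[:2] for u,v in ct[:,0]],np.float32)
        print(n,k,b.sum(),"depth med",med(P,b),"rect",[np.round(x,1) for x in cv2.minAreaRect(q)],"circ",np.round(cv2.minEnclosingCircle(q)[0],1))
# close crop
c=T;f=c["frame"]
a=cv2.resize(f[205:315,100:210],(400,400),interpolation=cv2.INTER_CUBIC);b=cv2.resize(f[185:285,240:340],(400,400),interpolation=cv2.INTER_CUBIC)
cv2.imwrite("pics/crop1.png",np.hstack([a,b]))
P=pts(T)
# bystanders heights
for k,(u,v) in dict(inlet=(258,255),flask=(225,132),can=(368,331),choke=(318,152),tray=(225,335),bracket1=(152,230),bracketa=(116,291)).items(): print(k,P[v,u].round(0))
E
```

```text
top wheel 421 depth med [ 512.2 -331.9  122.1] rect [array([ 513.3, -330.3]), array([58. , 60.6]), np.float64(87.3)] circ [ 513.3 -330.4]
top wand 449 depth med [478.9 335.5 126.6] rect [array([485.3, 333.7]), array([ 19.9, 118.9]), np.float64(71.5)] circ [485.7 334.9]
top lid 34 depth med [555.8   8.   79.4] rect [array([557.2,   7.4]), array([21.1, 19.5]), np.float64(44.1)] circ [557.2   7.3]
top gauge 907 depth med [ 613.  -297.8   57.8] rect [array([ 617.7, -296.9]), array([85.6, 84. ]), np.float64(87.3)] circ [ 618.8 -297.7]
side wheel 194 depth med [ 509.  -328.3  119.6] rect [array([ 507.3, -321.2]), array([56.9, 58.2]), np.float64(33.7)] circ [ 508.3 -320.6]
side wand 612 depth med [476.8 336.9 123.9] rect [array([483.4, 336.1]), array([ 21.2, 117.6]), np.float64(71.7)] circ [482.5 333.4]
side lid 766 depth med [562.4  -5.7  65.1] rect [array([565.5,  -9.3]), array([ 69.8, 104.6]), np.float64(31.2)] circ [565.6 -10.2]
side gauge 453 depth med [ 615.2 -298.5   55.5] rect [array([ 617. , -296.1]), array([89.7, 87.5]), np.float64(33.7)] circ [ 617.2 -297. ]
inlet [517.  66.  46.]
flask [773. 126. 179.]
can [ 353. -166.  154.]
choke [761. -80.  39.]
tray [335. 143.  49.]
bracket1 [575. 303.  89.]
bracketa [441. 370. 121.]
```

View pics/crop1.png

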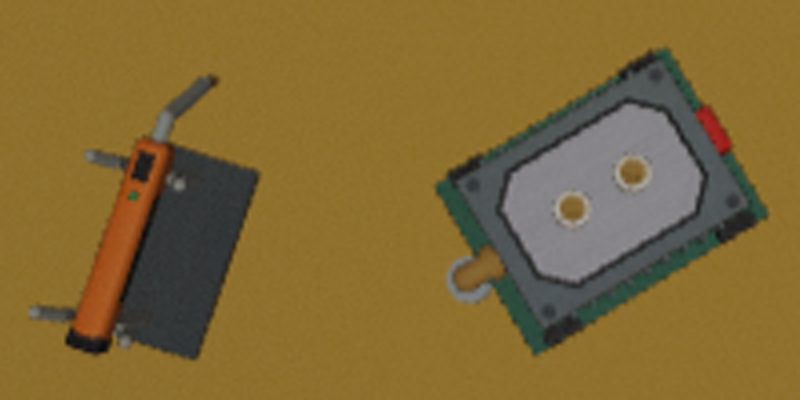

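The crop shows the orange wand lying in the forks at left, nose up-right near (212,80). At right is the bright lid with its gasket, the brass elbow at lower left (475,270) and red tape on the opposite side. The choices hold. Next I go above the regulator.

```bash
cat >> h.py <<'E'
def rel(x,y,z,yaw,s=None):
    s=s or manip.read_state(); r=R.from_euler("xyz",s["eef_rot"]).as_matrix()
    d=r.T@(np.array([x,y,z])-s["eef_pos"])/1000; a=s["eef_rot"][2]-yaw; a=(a+np.pi)%(2*np.pi)-np.pi
    print("shift",d.round(4),"turn",round(a,3),"j",s["joints"].round(2)); return d,a
E
python3 -c "
from h import *
rel(530,-325,300,2.5)"
```

```text
shift [ 0.3381 -0.0281 -0.095 ] turn -2.054 j [-1.19  0.3   1.52 -0.    1.32 -0.07]
```

Call:
move_arm:
  moves:
    - [0.02, 0, -0.05, -0.15]
    - [0.06, -0.01, -0.09, -0.3]
    - [0.11, -0.01, -0.095, -0.45]
    - [0.15, -0.015, -0.095, -0.6]
    - [0.19, -0.02, -0.095, -0.75]
    - [0.23, -0.025, -0.095, -0.9]
    - [0.27, -0.028, -0.095, -1.05]
    - [0.31, -0.028, -0.095, -1.2]
    - [0.338, -0.028, -0.095, -1.35]
    - [0.338, -0.028, -0.095, -1.5]
    - [0.338, -0.028, -0.095, -1.65]
    - [0.338, -0.028, -0.095, -1.8]

```text
clock: 1.3
eef_pos: [530.2, -325.0, 299.8]
eef_rot: [-3.141, -0.001, 2.252]
wrist_force: [0.1, 0.1, -0.1]
finger_gap: 94.5
finger_force: 0.0
```

Call:
move_arm:
  moves:
    - [0, 0, 0, -0.15]
    - [0, 0, 0, -0.25]
    - [0, 0, 0, -0.25]
    - [0, 0, 0, -0.25]
  jaw: 0.094

```text
clock: 1.7
eef_pos: [530.0, -325.2, 300.1]
eef_rot: [-3.142, -0.0, 2.493]
wrist_force: [0.5, -0.1, 0.4]
finger_gap: 93.7
finger_force: 0.0
```

```bash
python3 - <<'E'
from h import *
s=manip.read_state();print(s["clock"],s["eef_pos"],s["eef_rot"],s["joints"])
c=cam("wrist");print(c["origin"],c["orientation"],c["fx"]);cv2.imwrite("pics/w1.png",c["frame"]);pickle.dump(c,open("w1.pkl","wb"))
H,s,V=cv2.split(cv2.cvtColor(c["frame"],cv2.COLOR_BGR2HSV));P=pts(c)
red=((H<6)|(H>174))&(s>150)&(V>60)&(P[...,2]>100)&(P[...,2]<135)
q=np.array([plane(c,u,v,126)[:2] for v,u in zip(*np.where(red))],np.float32)
if len(q): print("wheel",len(q),cv2.minEnclosingCircle(q),np.nanmedian(P[red],0))
E
```

```text
1.7 [ 530.00924649 -325.22033271  300.14947784] [-3.14156826e+00 -4.97376378e-04  2.49263006e+00] [-6.09258787e-01  4.20354202e-01  1.14326362e+00 -4.62906831e-06
  1.57847278e+00 -1.53109256e+00]
[ 468.42084649 -278.53821064  479.2703329 ] [2.87633584e+00 4.11841368e-04 9.22506473e-01] 367.5616282177893
wheel 2076 ((511.2563781738281, -331.7804260253906), 30.608110427856445) [ 510.69239793 -331.73684594  121.16417334]
```

View pics/w1.png

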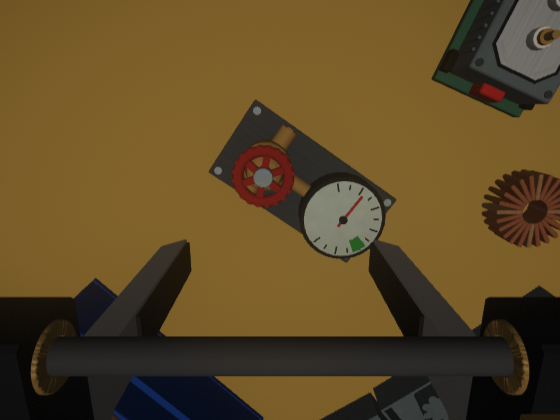

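The wrist view shows the wheel at (263,177), gauge pivot (343,220), needle tip (361,197) with a short tail, and the green sector at (357,244).

```bash
cat > needle.py <<'E'
from h import *
def needle(c):
    H,s,V=cv2.split(cv2.cvtColor(c["frame"],cv2.COLOR_BGR2HSV))
    P=pts(c);Z=P[...,2]
    near=np.hypot(P[...,0]-617.5,P[...,1]+297)<46
    red=((H<8)|(H>172))&(s>110)&(V>60)&near&(Z<75)
    grn=(H>40)&(H<85)&(s>120)&near&(Z<75)
    wh=(s<70)&(V>120)&near&(Z<75)
    f=lambda m:np.array([plane(c,u,v,58)[:2] for v,u in zip(*np.where(m))],np.float32)
    g=cv2.minEnclosingCircle(cv2.convexHull(f(wh|grn|red)))[0]; q=f(red)-g
    w=np.array([511.5,-331.5]); ax=np.arctan2(*(np.array(g)-w)[::-1])
    far=q[np.hypot(*q.T)>12]; a=np.arctan2(far[:,1].mean(),far[:,0].mean()); gg=(f(grn)-g).mean(0); b=np.arctan2(gg[1],gg[0])
    W=lambda t:(2.356-(t-ax))%(2*np.pi)
    print("gauge",g,"axis",ax,"dist",np.hypot(*(np.array(g)-w)),"n",W(a),"green",W(b),len(far))
if __name__=="__main__":
    needle(pickle.load(open("w1.pkl","rb")));needle(pickle.load(open("top.pkl","rb")))
E
python3 needle.py; python3 -c "
from h import *
rel(511.5,-331.5,103,2.493)"
```

```text
gauge (617.7525634765625, -297.411376953125) axis 0.3104523643643595 dist 111.58692336726952 n 0.8554687881904681 green 2.795759994151762 51
gauge (619.0922241210938, -297.5030822753906) axis 0.30605149226094963 dist 112.83561984629466 n 0.8150171627620073 green 2.7982099075389613 11
shift [ 0.0109 -0.0162  0.1973] turn -0.0 j [-0.61  0.42  1.14  0.    1.58 -1.53]
```

Call:
move_arm:
  moves:
    - [0.011, -0.016, 0.04, 0]
    - [0.011, -0.016, 0.08, 0]
    - [0.011, -0.016, 0.12, 0]
    - [0.011, -0.016, 0.15, 0]
    - [0.011, -0.016, 0.17, 0]
    - [0.011, -0.016, 0.185, 0]
    - [0.011, -0.016, 0.197, 0]
    - [0.011, -0.016, 0.197, 0]
    - [0.011, -0.016, 0.197, 0]
  jaw: 0.094

```text
clock: 2.65
eef_pos: [511.9, -331.6, 104.2]
eef_rot: [3.142, 0.001, 2.495]
wrist_force: [0.5, -0.4, -0.4]
finger_gap: 94.0
finger_force: 0.0
```

Call:
move_arm:
  moves:
    - [0, 0, 0, 0]
    - [0, 0, 0, 0]
    - [0, 0, 0, 0]
    - [0, 0, 0, 0]
    - [0, 0, 0, 0]
    - [0, 0, 0, 0]
  jaw: 0.05
  squeeze: 30

```text
clock: 3.25
eef_pos: [511.4, -331.9, 103.7]
eef_rot: [-3.141, 0.0, 2.496]
wrist_force: [-4.1, -3.7, 2.5]
finger_gap: 61.5
finger_force: 30.0
```

Gripped at 61.5 mm. Now the turn.

Call:
move_arm:
  moves:
    - [0, 0, 0, 0.12]
    - [0, 0, 0, 0.24]
    - [0, 0, 0, 0.36]
    - [0, 0, 0, 0.48]
    - [0, 0, 0, 0.6]
    - [0, 0, 0, 0.72]
    - [0, 0, 0, 0.84]
    - [0, 0, 0, 0.96]
    - [0, 0, 0, 1.08]
    - [0, 0, 0, 1.2]
    - [0, 0, 0, 1.32]
    - [0, 0, 0, 1.44]

```text
clock: 4.45
eef_pos: [514.0, -331.4, 103.8]
eef_rot: [3.136, -0.002, 1.052]
wrist_force: [20.3, -4.6, -8.1]
finger_gap: 61.5
finger_force: 30.0
```

Call:
move_arm:
  moves:
    - [0, 0, 0, 0.12]
    - [0, 0, 0, 0.24]
    - [0, 0, 0, 0.36]
    - [0, 0, 0, 0.48]
    - [0, 0, 0, 0.6]
    - [0, 0, 0, 0.72]
    - [0, 0, 0, 0.84]
    - [0, 0, 0, 0.96]
    - [0, 0, 0, 1.08]
    - [0, 0, 0, 1.2]
    - [0, 0, 0, 1.32]
    - [0, 0, 0, 1.35]

```text
clock: 5.65
eef_pos: [514.9, -333.8, 103.9]
eef_rot: [3.138, -0.011, -0.299]
wrist_force: [27.6, -21.0, -17.3]
finger_gap: 61.3
finger_force: 30.0
```

```bash
python3 - <<'E'
from needle import *
for n in("top","side","wrist"):
    try: needle(cam(n))
    except Exception as e: print(n,e)
E
```

```text
gauge (618.1739501953125, -297.1111145019531) axis 0.31185475029940146 dist 112.08000310523636 n 2.8139564907200962 green 2.8236175825643515 15
gauge (616.7955322265625, -295.5222473144531) axis 0.3292468421741312 dist 111.27240356520316 n 2.990507564857215 green 2.8500382058187697 1
gauge (617.4971923828125, -297.0783386230469) axis 0.3139978561041969 dist 111.44620031651411 n 2.768725103695798 green 2.8155191347106214 241
```

The needle reads about 2.8, in green. Release and rise.

Call:
move_arm:
  moves:
    - [0, 0, 0, 0]
    - [0, 0, 0, 0]
    - [0, 0, 0, 0]
    - [0, 0, 0, 0]
    - [0, 0, -0.02, 0]
    - [0, 0, -0.05, 0]
    - [0, 0, -0.1, 0]
    - [0, 0, -0.15, 0]
    - [0, 0, -0.197, 0]
    - [0, 0, -0.197, 0]
  jaw: 0.094

```text
clock: 6.8
eef_pos: [512.7, -332.0, 307.7]
eef_rot: [3.138, -0.01, -0.294]
wrist_force: [0.1, -0.1, -0.2]
finger_gap: 94.3
finger_force: 0.0
```

```bash
python3 - <<'E'
from needle import *
needle(cam("wrist"));needle(cam("top"))
rel(500,0,300,0)
E
```

```text
gauge (617.607421875, -297.3152770996094) axis 0.31167094476173435 dist 111.47816044739758 n 2.767186454320081 green 2.8077975009900267 60
gauge (617.886474609375, -297.5523681640625) axis 0.30888383793642504 dist 111.67149899181773 n 2.794232894558948 green 2.8023234992992774 18
shift [-0.1073 -0.3137  0.0007] turn -0.294 j [-0.63  0.39  1.18  0.    1.57  1.23]
```

Call:
move_arm:
  moves:
    - [0, -0.03, 0, -0.15]
    - [0, -0.06, 0, -0.3]
    - [0, -0.1, 0, -0.45]
    - [0, -0.13, 0, -0.6]
    - [0, -0.16, 0, -0.75]
    - [0, -0.19, 0, -0.9]
    - [0, -0.22, 0, -1.05]
    - [0, -0.25, 0, -1.2]
    - [0, -0.28, 0, -1.35]
    - [0, -0.3, 0, -1.5]
    - [-0.005, -0.32, 0, -1.65]
    - [-0.007, -0.324, 0.007, -1.8]

```text
clock: 8.1
eef_pos: [598.8, -17.3, 292.1]
eef_rot: [-3.14, -0.0, 1.514]
wrist_force: [0.0, 0.5, -0.2]
finger_gap: 94.2
finger_force: 0.0
```

Call:
move_arm:
  moves:
    - [0, 0, 0, -0.15]
    - [0, 0, 0, -0.3]
    - [0, 0, 0, -0.45]
    - [0, 0, 0, -0.6]
    - [0, 0, 0, -0.75]
    - [0, 0, 0, -0.9]
    - [0, 0, 0, -1.05]
    - [0, 0, 0, -1.2]
    - [0, 0, 0, -1.314]
    - [0, 0, 0, -1.314]
    - [0, 0, 0, -1.314]

```text
clock: 9.2
eef_pos: [598.6, -19.2, 292.3]
eef_rot: [-3.141, -0.002, 2.816]
wrist_force: [0.1, -0.5, -0.7]
finger_gap: 93.7
finger_force: 0.0
```

```bash
python3 - <<'E'
from h import *
s=manip.read_state();print(s["clock"],s["eef_pos"],s["eef_rot"],s["joints"])
c=cam("wrist");cv2.imwrite("pics/w2.png",c["frame"]);pickle.dump(c,open("w2.pkl","wb"))
H,s,V=cv2.split(cv2.cvtColor(c["frame"],cv2.COLOR_BGR2HSV));P=pts(c)
m=((s<60)&(V>110)&(abs(P[...,2]-66)<6)).astype(np.uint8)
n,l,st,_=cv2.connectedComponentsWithStats(m);b=(l==1+np.argmax(st[1:,4])).astype(np.uint8)
ct=max(cv2.findContours(b,0,2)[0],key=cv2.contourArea)
q=np.array([plane(c,u,v,66)[:2] for u,v in ct[:,0]],np.float32);print("lid",cv2.minAreaRect(q))
E
```

```text
9.2 [598.62176523 -19.22550621 292.29591593] [-3.14122523e+00 -1.78293236e-03  2.81631303e+00] [-9.32759886e-02  3.67025573e-01  1.23357511e+00  5.23888349e-05
  1.54281161e+00 -1.33879454e+00]
lid ((565.194091796875, -9.698150634765625), (71.74608612060547, 107.7714614868164), 30.158491134643555)
```

View pics/w2.png

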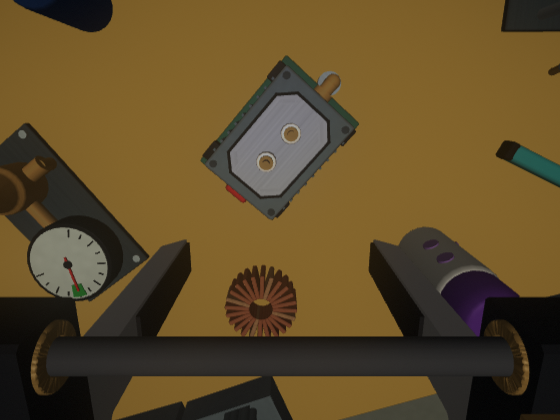

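The wrist view shows the lid at about (280,145), the brass inlet at (330,85), red tape at (237,193), and the needle in green at (80,290). Next, the wand.

Call:
move_arm:
  moves:
    - [0.025, 0.035, 0, 0]
    - [0.05, 0.07, 0, 0]
    - [0.075, 0.105, 0, 0]
    - [0.1, 0.14, 0, 0]
    - [0.125, 0.175, 0, 0]
    - [0.15, 0.21, 0, 0]
    - [0.175, 0.245, 0, 0]
    - [0.2, 0.275, 0, 0]
    - [0.214, 0.296, 0, 0]
    - [0.214, 0.296, 0, 0]
    - [0.214, 0.296, 0, 0]

```text
clock: 10.35
eef_pos: [489.4, 329.1, 293.0]
eef_rot: [-3.141, -0.0, 2.819]
wrist_force: [1.0, 0.2, 0.0]
finger_gap: 94.2
finger_force: 0.0
```

```bash
python3 - <<'E'
from h import *
s=manip.read_state();print(s["clock"],s["eef_pos"],s["eef_rot"],s["joints"])
c=cam("wrist");cv2.imwrite("pics/w3.png",c["frame"]);pickle.dump(c,open("w3.pkl","wb"))
H,s,V=cv2.split(cv2.cvtColor(c["frame"],cv2.COLOR_BGR2HSV));P=pts(c)
m=((H>=4)&(H<16)&(s>180)&(V>80)&(P[...,2]>95)).astype(np.uint8)
for nm,mm,z in (("orange",m,126),):
    n,l,st,_=cv2.connectedComponentsWithStats(mm);b=(l==1+np.argmax(st[1:,4])).astype(np.uint8)
    ct=max(cv2.findContours(b,0,2)[0],key=cv2.contourArea)
    q=np.array([plane(c,u,v,z)[:2] for u,v in ct[:,0]],np.float32);print(nm,st[1:,4].max(),cv2.minAreaRect(q),np.nanmedian(P[b>0],0))
# all points of handle height
h=(abs(P[...,2]-126)<3)&(np.hypot(P[...,0]-480,P[...,1]-335)<90)
q=P[h][:,:2].astype(np.float32);print("top face",len(q),cv2.minAreaRect(q))
a=-np.radians(18.5);e=np.array([np.cos(a),np.sin(a)]);t=(q-[480,335])@e;w=(q-[480,335])@np.array([-e[1],e[0]]);print(np.percentile(t,[0,1,50,99,100]),np.percentile(w,[0,2,50,98,100]))
E
```

```text
10.35 [489.39228309 329.11500842 293.02772192] [-3.14098301e+00 -2.77345224e-04  2.81897804e+00] [ 5.30018152e-01  3.43976393e-01  1.26261391e+00 -1.92423907e-04
  1.53564392e+00 -7.18156826e-01]
orange 2406 ((483.942626953125, 334.2124328613281), (20.91831398010254, 117.95209503173828), 71.51899719238281) [476.10636706 336.68049189 125.31759594]
top face 2884 ((480.2326965332031, 336.7867431640625), (49.2205924987793, 128.7646484375), 71.51071166992188)
[-64.72995153 -63.84271665  -5.73512966  62.02365462  64.03766456] [-22.83405035  -9.5444094    0.77054729  18.86928193  26.38647745]
```

View pics/w3.png

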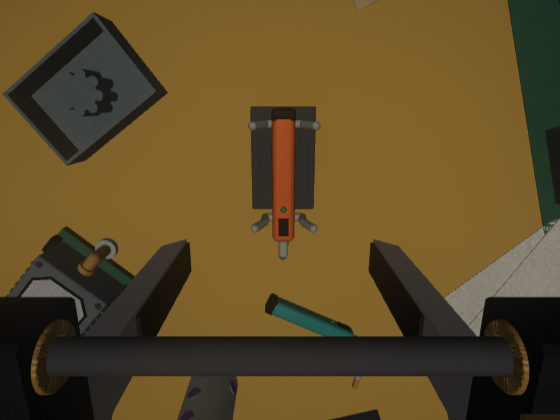

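The wand handle lies straight along the view between the forks (284,125)–(284,235), nose at (284,250). The turquoise one is separate at (310,315). Now the grasp.

```bash
python3 -c "
from h import *
rel(479.9,335.6,96,2.8187)"
```

```text
shift [0.0115 0.0037 0.1972] turn -0.0 j [ 0.53  0.34  1.26 -0.    1.54 -0.72]
```

Call:
move_arm:
  moves:
    - [0.0115, 0.0035, 0.04, 0]
    - [0.0115, 0.0035, 0.08, 0]
    - [0.0115, 0.0035, 0.12, 0]
    - [0.0115, 0.0035, 0.15, 0]
    - [0.0115, 0.0035, 0.175, 0]
    - [0.0115, 0.0035, 0.19, 0]
    - [0.0115, 0.0035, 0.197, 0]
    - [0.0115, 0.0035, 0.197, 0]
    - [0.0115, 0.0035, 0.197, 0]
  jaw: 0.06

```text
clock: 11.3
eef_pos: [480.3, 336.3, 97.7]
eef_rot: [3.14, 0.001, 2.819]
wrist_force: [-0.8, -0.3, -0.2]
finger_gap: 60.3
finger_force: 0.0
```

Call:
move_arm:
  moves:
    - [0, 0, 0, 0]
    - [0, 0, 0, 0]
    - [0, 0, 0, 0]
    - [0, 0, 0, 0]
    - [0, 0, 0, 0]
    - [0, 0, 0, 0]
    - [0, 0, 0, 0]
  jaw: 0.01
  squeeze: 35

```text
clock: 12.0
eef_pos: [479.7, 336.2, 96.5]
eef_rot: [3.142, 0.0, 2.82]
wrist_force: [-0.8, -0.4, 1.1]
finger_gap: 21.7
finger_force: 35.0
```

Call:
move_arm:
  moves:
    - [0, 0, -0.005, 0]
    - [0, 0, -0.015, 0]
    - [0, 0, -0.03, 0]
    - [0, 0, -0.05, 0]
    - [0, 0, -0.08, 0]
    - [0, 0, -0.11, 0]
    - [0, 0, -0.13, 0]
    - [0, 0, -0.13, 0]
    - [0, 0, -0.13, 0]

```text
clock: 12.9
eef_pos: [479.5, 336.1, 226.4]
eef_rot: [3.141, 0.0, 2.82]
wrist_force: [-0.2, -0.1, -2.1]
finger_gap: 21.7
finger_force: 35.0
```

```bash
python3 - <<'E'
from h import *
s=manip.read_state();print(s["clock"],s["eef_pos"],s["eef_rot"],s["joints"],s["finger_gap"])
e=np.array([np.cos(-.3229),np.sin(-.3229)]);n=np.array([-e[1],e[0]])
for nm in("top","side"):
    c=cam(nm);P=pts(c);d=P[...,:2]-s["eef_pos"][:2];t=d@e;w=d@n
    H,S,V=cv2.split(cv2.cvtColor(c["frame"],cv2.COLOR_BGR2HSV))
    m=(t>66)&(t<135)&(abs(w)<20)&(P[...,2]>100)&(P[...,2]<300)
    q=np.c_[t[m],w[m],P[...,2][m]]-[0,0,s["eef_pos"][2]+18.8];q=q[np.argsort(q[:,0])]
    print(nm,len(q));print(q[::max(1,len(q)//14)].round(1))
E
```

```text
12.9 [479.54459811 336.09122847 226.43426069] [3.14134527e+00 1.69736007e-04 2.81984859e+00] [ 5.48744431e-01  3.65024724e-01  1.38583481e+00  3.01268164e-05
  1.39043457e+00 -7.00313251e-01] 21.710776731091556
top 151
[[ 66.3  -7.3   7.9]
 [ 68.1  -0.3   7.3]
 [ 71.6   1.9   4.7]
 [ 75.2   3.7   3.3]
 [ 78.8  -0.7   1.9]
 [ 82.6  -1.1   7.1]
 [ 85.5   3.1   3.9]
 [ 88.5   1.1   0.8]
 [ 91.4   0.4  -6.4]
 [ 94.4  -0.2 -13.9]
 [ 97.4  -1.7 -18.9]
 [101.1  -3.8 -28. ]
 [104.2  -4.4 -36.2]
 [108.   -4.6 -51.8]
 [111.3  -3.3 -66.5]
 [115.3  -1.4 -68.3]]
side 35
[[ 9.170e+01 -1.700e+00 -3.650e+01]
 [ 9.340e+01  1.000e-01 -4.210e+01]
 [ 9.460e+01  1.400e+00 -4.240e+01]
 [ 9.620e+01  2.600e+00 -4.290e+01]
 [ 9.710e+01  7.000e-01 -4.800e+01]
 [ 9.780e+01  3.800e+00 -4.360e+01]
 [ 1.003e+02  1.000e-01 -5.700e+01]
 [ 1.004e+02 -4.700e+00 -5.230e+01]
 [ 1.009e+02  3.200e+00 -5.250e+01]
 [ 1.011e+02 -2.500e+00 -5.690e+01]
 [ 1.030e+02  3.800e+00 -5.120e+01]
 [ 1.041e+02 -1.100e+00 -6.430e+01]
 [ 1.052e+02 -9.000e-01 -7.100e+01]
 [ 1.058e+02  8.000e-01 -7.020e+01]
 [ 1.059e+02  3.400e+00 -5.990e+01]
 [ 1.062e+02  1.800e+00 -6.420e+01]
 [ 1.077e+02  1.900e+00 -7.130e+01]
 [ 1.086e+02  3.000e+00 -6.840e+01]]
```

Wand held level, tip about 110 mm ahead. Next, transit to above the inlet-side start.

```bash
cat > seam.py <<'E'
from h import *
C=np.array([565.3,-9.6]);A=np.radians(30.4);e=np.array([np.cos(-.322),np.sin(-.322)])
def w(p): c,s=np.cos(A),np.sin(A); return C+[c*p[0]-s*p[1],s*p[0]+c*p[1]]
def tcp(p): return w(p)-110.5*e
E
python3 - <<'E'
from seam import *
x,y=tcp((0,56));print(x,y,w((0,56)));rel(x,y,140,2.8199)
V=[(0,56),(22,56),(38,40),(38,-40),(22,-56),(-22,-56),(-38,-40),(-38,40),(-22,56),(0,56)];N=[4,4,15,4,8,4,15,4,4]
q=[np.array(V[0],float)]
for a,b,n in zip(V,V[1:],N): q+=[np.array(a)+(np.array(b)-a)*k/n for k in range(1,n+1)]
W=np.array([w(p) for p in q]);ex=-e;ey=np.array([e[1]*-1,e[0]])
T=np.round(np.c_[(W-W[0])@ex,(W-W[0])@ey]*2)/2000
for i in range(0,len(T)-1,12):
    print([[round(float(a),4),round(float(b),4),0,0] for a,b in T[i+1:i+13]-T[i]])
E
```

```text
432.14132445561256 73.67008179204294 [536.96210921  38.70076548]
shift [-0.0383 -0.2635  0.0856] turn -0.0 j [ 0.55  0.37  1.39  0.    1.39 -0.7 ]
[[-0.0035, 0.004, 0, 0], [-0.007, 0.0085, 0, 0], [-0.011, 0.0125, 0, 0], [-0.0145, 0.0165, 0, 0], [-0.02, 0.017, 0, 0], [-0.026, 0.0175, 0, 0], [-0.0315, 0.0175, 0, 0], [-0.037, 0.018, 0, 0], [-0.041, 0.0145, 0, 0], [-0.045, 0.011, 0, 0], [-0.049, 0.0075, 0, 0], [-0.053, 0.004, 0, 0]]
[[-0.004, -0.0035, 0, 0], [-0.008, -0.007, 0, 0], [-0.012, -0.0105, 0, 0], [-0.016, -0.014, 0, 0], [-0.02, -0.0175, 0, 0], [-0.024, -0.021, 0, 0], [-0.028, -0.0245, 0, 0], [-0.032, -0.028, 0, 0], [-0.0365, -0.0315, 0, 0], [-0.0405, -0.035, 0, 0], [-0.0445, -0.0385, 0, 0], [-0.0445, -0.044, 0, 0]]
[[-0.0005, -0.006, 0, 0], [-0.001, -0.0115, 0, 0], [-0.0015, -0.017, 0, 0], [0.0025, -0.0215, 0, 0], [0.006, -0.0255, 0, 0], [0.0095, -0.0295, 0, 0], [0.013, -0.0335, 0, 0], [0.017, -0.038, 0, 0], [0.0205, -0.042, 0, 0], [0.024, -0.046, 0, 0], [0.0275, -0.0505, 0, 0], [0.0335, -0.0505, 0, 0]]
[[0.0055, -0.0005, 0, 0], [0.011, -0.001, 0, 0], [0.0165, -0.0015, 0, 0], [0.0205, 0.002, 0, 0], [0.025, 0.0055, 0, 0], [0.029, 0.009, 0, 0], [0.033, 0.013, 0, 0], [0.037, 0.0165, 0, 0], [0.041, 0.02, 0, 0], [0.045, 0.0235, 0, 0], [0.049, 0.027, 0, 0], [0.053, 0.0305, 0, 0]]
[[0.004, 0.0035, 0, 0], [0.008, 0.007, 0, 0], [0.012, 0.0105, 0, 0], [0.016, 0.014, 0, 0], [0.02, 0.0175, 0, 0], [0.024, 0.021, 0, 0], [0.0245, 0.0265, 0, 0], [0.0245, 0.032, 0, 0], [0.025, 0.038, 0, 0], [0.0255, 0.0435, 0, 0], [0.022, 0.0475, 0, 0], [0.018, 0.0515, 0, 0]]
[[-0.0035, 0.0045, 0, 0], [-0.007, 0.0085, 0, 0]]
```

Call:
move_arm:
  moves:
    - [-0.003, -0.02, 0, 0]
    - [-0.008, -0.055, 0, 0]
    - [-0.014, -0.095, 0, 0]
    - [-0.02, -0.135, 0, 0]
    - [-0.025, -0.175, 0, 0]
    - [-0.03, -0.21, 0, 0]
    - [-0.035, -0.24, 0, 0]
    - [-0.038, -0.258, 0.02, 0]
    - [-0.0385, -0.2635, 0.045, 0]
    - [-0.0385, -0.2635, 0.07, 0]
    - [-0.0385, -0.2635, 0.0855, 0]
    - [-0.0385, -0.2635, 0.0855, 0]

```text
clock: 14.2
eef_pos: [431.4, 73.8, 138.5]
eef_rot: [-3.14, -0.005, 2.82]
wrist_force: [0.3, -0.6, -0.0]
finger_gap: 22.1
finger_force: 35.0
```

```bash
python3 - <<'E'
from seam import *
c=cam("side");w_=cam("wrist");t=cam("top")
cv2.imwrite("pics/s4.png",np.vstack([cv2.resize(c["frame"][165:300,230:350],(480,540),interpolation=cv2.INTER_CUBIC)]))
s=manip.read_state();print(s["clock"],s["eef_pos"],s["eef_rot"]);x,y=tcp((0,56));rel(x,y,127,2.8199)
cv2.imwrite("pics/t4.png",np.hstack([cv2.resize(t["frame"][195:285,240:340],(400,360),interpolation=cv2.INTER_CUBIC),cv2.resize(w_["frame"][60:420,80:480],(400,360))]))
E
```

```text
14.35 [433.04535517  74.07988562 141.45041083] [3.14150069e+00 2.85597416e-04 2.81997744e+00]
shift [ 0.0007 -0.0007  0.0145] turn 0.0 j [ 0.09  0.12  1.89 -0.    1.12 -1.16]
```

View pics/s4.png

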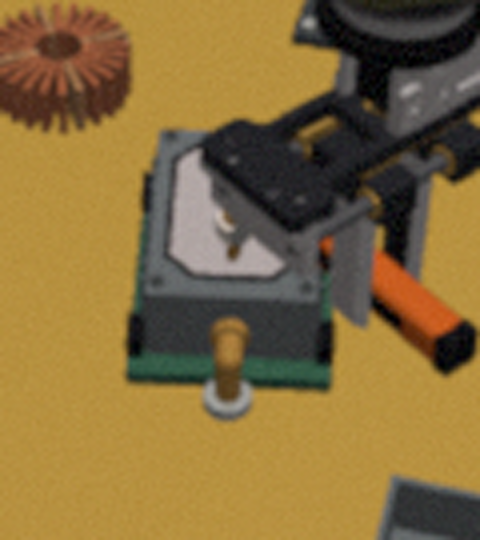

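View pics/t4.png

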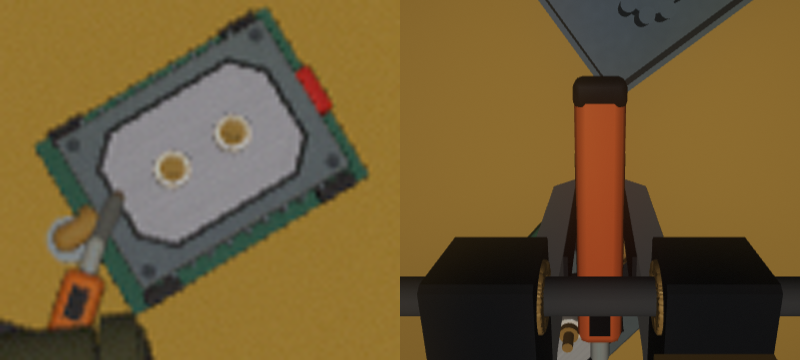

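The tip in the top crop (120,195) and the side crop (232,255) is at the middle of the inlet-side gasket. Descend slowly and check.

Call:
move_arm:
  moves:
    - [0, -0.0005, 0.002, 0]
    - [0.0005, -0.0005, 0.005, 0]
    - [0.0005, -0.0005, 0.008, 0]
    - [0.0005, -0.0005, 0.011, 0]
    - [0.0005, -0.0005, 0.013, 0]
    - [0.0005, -0.0005, 0.013, 0]
    - [0.0005, -0.0005, 0.013, 0]
    - [0.0005, -0.0005, 0.013, 0]
    - [0.0005, -0.0005, 0.013, 0]

```text
clock: 15.25
eef_pos: [432.3, 73.7, 128.0]
eef_rot: [3.142, 0.0, 2.82]
wrist_force: [-0.3, -0.5, -1.4]
finger_gap: 21.9
finger_force: 35.0
```

```bash
python3 - <<'E'
from seam import *
x,y=tcp((0,56))
for i in range(3):
    s=manip.read_state();print(s["clock"],s["eef_pos"],s["eef_rot"]);rel(x,y,127,2.8199);t=cam("top")
# tip: lowest nose points
P=pts(t);d=P[...,:2]-s["eef_pos"][:2];n=np.array([-e[1],e[0]]);tt=d@e;ww=d@n
m=(abs(tt-108)<10)&(abs(ww)<10)&(P[...,2]>71);print(np.c_[tt[m],ww[m],P[...,2][m]].round(1)[-12:])
E
```

```text
15.25 [432.28908133  73.68608251 128.04349773] [3.14151807e+00 1.60334698e-04 2.81975447e+00]
shift [ 0.0001 -0.0001  0.001 ] turn -0.0 j [ 0.09  0.14  1.91  0.    1.09 -1.16]
15.3 [432.26584141  73.70796989 128.02921911] [3.14150483e+00 1.47784815e-04 2.81984305e+00]
shift [ 0.0001 -0.0001  0.001 ] turn -0.0 j [ 0.09  0.14  1.91  0.    1.09 -1.16]
15.35 [432.259072    73.694582   128.01654595] [3.14153604e+00 1.21450170e-04 2.81976219e+00]
shift [ 0.0001 -0.0001  0.001 ] turn -0.0 j [ 0.09  0.14  1.91  0.    1.09 -1.16]
[[101.6   3.1 113.6]
 [102.1   0.9 116.9]
 [102.8  -1.2 115.9]
 [103.6  -3.2 113.3]
 [106.4  -5.8  72.2]
 [ 98.6   4.1 122.1]
 [ 99.2   2.  122.3]
 [ 99.9  -0.  121.1]
 [100.6  -2.1 120.8]
 [101.4  -3.9 115.5]
 [ 98.3  -3.1 129.6]
 [ 99.4  -4.6 114.7]]
```

On station, tip about 5 mm above the line. Run the seam.

Call:
move_arm:
  moves:
    - [-0.0035, 0.004, 0.001, 0]
    - [-0.007, 0.0085, 0.001, 0]
    - [-0.011, 0.0125, 0.001, 0]
    - [-0.0145, 0.0165, 0.001, 0]
    - [-0.02, 0.017, 0.001, 0]
    - [-0.026, 0.0175, 0.001, 0]
    - [-0.0315, 0.0175, 0.001, 0]
    - [-0.037, 0.018, 0.001, 0]
    - [-0.041, 0.0145, 0.001, 0]
    - [-0.045, 0.011, 0.001, 0]
    - [-0.049, 0.0075, 0.001, 0]
    - [-0.053, 0.004, 0.001, 0]

```text
clock: 16.6
eef_pos: [483.9, 60.2, 127.0]
eef_rot: [-3.142, 0.0, 2.82]
wrist_force: [0.2, 0.2, -1.1]
finger_gap: 21.4
finger_force: 35.0
```

```bash
python3 - <<'E'
from seam import *
s=manip.read_state();d=s["eef_pos"][:2]+110.5*e-C
c,k=np.cos(A),np.sin(A);print(s["clock"],"tip in housing",d@[c,k],d@[-k,c],s["eef_pos"][2]-56.5,s["eef_rot"],s["wrist_force"])
E
```

```text
16.6 tip in housing 37.86522090129235 18.194792430532697 70.48470212613947 [-3.14158514e+00  1.18263086e-05  2.81963065e+00] [ 0.15813005  0.15503049 -1.0812946 ]
```

Tracking well (tip on x = 37.9, z = 70.5).

Call:
move_arm:
  moves:
    - [-0.004, -0.0035, 0, 0]
    - [-0.008, -0.007, 0, 0]
    - [-0.012, -0.0105, 0, 0]
    - [-0.016, -0.014, 0, 0]
    - [-0.02, -0.0175, 0, 0]
    - [-0.024, -0.021, 0, 0]
    - [-0.028, -0.0245, 0, 0]
    - [-0.032, -0.028, 0, 0]
    - [-0.0365, -0.0315, 0, 0]
    - [-0.0405, -0.035, 0, 0]
    - [-0.0445, -0.0385, 0, 0]
    - [-0.0445, -0.044, 0, 0]

```text
clock: 17.8
eef_pos: [512.4, 4.5, 126.9]
eef_rot: [3.142, 0.0, 2.82]
wrist_force: [0.3, -0.1, -2.0]
finger_gap: 21.7
finger_force: 35.0
```

Call:
move_arm:
  moves:
    - [-0.0005, -0.006, 0, 0]
    - [-0.001, -0.0115, 0, 0]
    - [-0.0015, -0.017, 0, 0]
    - [0.0025, -0.0215, 0, 0]
    - [0.006, -0.0255, 0, 0]
    - [0.0095, -0.0295, 0, 0]
    - [0.013, -0.0335, 0, 0]
    - [0.017, -0.038, 0, 0]
    - [0.0205, -0.042, 0, 0]
    - [0.024, -0.046, 0, 0]
    - [0.0275, -0.0505, 0, 0]
    - [0.0335, -0.0505, 0, 0]

```text
clock: 19.0
eef_pos: [463.9, -32.8, 127.0]
eef_rot: [-3.142, 0.0, 2.819]
wrist_force: [0.4, -0.5, -2.2]
finger_gap: 22.0
finger_force: 35.0
```

Call:
move_arm:
  moves:
    - [0.0055, -0.0005, 0, 0]
    - [0.011, -0.001, 0, 0]
    - [0.0165, -0.0015, 0, 0]
    - [0.0205, 0.002, 0, 0]
    - [0.025, 0.0055, 0, 0]
    - [0.029, 0.009, 0, 0]
    - [0.033, 0.013, 0, 0]
    - [0.037, 0.0165, 0, 0]
    - [0.041, 0.02, 0, 0]
    - [0.045, 0.0235, 0, 0]
    - [0.049, 0.027, 0, 0]
    - [0.053, 0.0305, 0, 0]

```text
clock: 20.2
eef_pos: [423.5, 13.7, 127.0]
eef_rot: [3.142, 0.0, 2.82]
wrist_force: [0.2, -1.0, -1.6]
finger_gap: 21.8
finger_force: 35.0
```

Call:
move_arm:
  moves:
    - [0.004, 0.0035, 0, 0]
    - [0.008, 0.007, 0, 0]
    - [0.012, 0.0105, 0, 0]
    - [0.016, 0.014, 0, 0]
    - [0.02, 0.0175, 0, 0]
    - [0.024, 0.021, 0, 0]
    - [0.0245, 0.0265, 0, 0]
    - [0.0245, 0.032, 0, 0]
    - [0.025, 0.038, 0, 0]
    - [0.0255, 0.0435, 0, 0]
    - [0.022, 0.0475, 0, 0]
    - [0.018, 0.0515, 0, 0]

```text
clock: 21.4
eef_pos: [423.3, 68.1, 127.0]
eef_rot: [3.142, 0.0, 2.82]
wrist_force: [0.3, -0.9, -1.2]
finger_gap: 21.7
finger_force: 35.0
```

Call:
move_arm:
  moves:
    - [-0.0035, 0.0045, 0, 0]
    - [-0.007, 0.0085, 0, 0]
    - [-0.007, 0.0085, 0, 0]
    - [-0.007, 0.0085, 0, 0]
    - [-0.007, 0.0085, 0, 0]
    - [-0.007, 0.0085, 0, 0]

```text
clock: 22.0
eef_pos: [432.1, 73.6, 127.0]
eef_rot: [3.142, 0.0, 2.82]
wrist_force: [-0.5, -0.1, -1.1]
finger_gap: 21.7
finger_force: 35.0
```

```bash
python3 - <<'E'
from seam import *
s=manip.read_state();d=s["eef_pos"][:2]+110.5*e-C
c,k=np.cos(A),np.sin(A);print(s["clock"],"tip in housing",d@[c,k],d@[-k,c],s["eef_pos"][2]-56.5,s["eef_rot"],s["wrist_force"])
rel(479.6,336.2,226,2.8199);rel(479.6,336.2,96.8,2.8199)
E
```

```text
22.0 tip in housing -0.060283732754638206 55.95349900538132 70.48273148710393 [3.14158946e+00 2.54756425e-06 2.81965503e+00] [-0.4955638  -0.09475182 -1.13347869]
shift [ 0.038   0.2641 -0.099 ] turn -0.0 j [ 0.09  0.14  1.91  0.    1.09 -1.16]
shift [0.038  0.2641 0.0302] turn -0.0 j [ 0.09  0.14  1.91  0.    1.09 -1.16]
```

The loop is closed. Lift slowly and return to above the rest.

Call:
move_arm:
  moves:
    - [0, 0, -0.003, 0]
    - [0, 0, -0.008, 0]
    - [0, 0, -0.015, 0]
    - [0, 0, -0.035, 0]
    - [0, 0, -0.065, 0]
    - [0.002, 0.015, -0.09, 0]
    - [0.007, 0.05, -0.099, 0]
    - [0.012, 0.085, -0.099, 0]
    - [0.018, 0.125, -0.099, 0]
    - [0.024, 0.165, -0.099, 0]
    - [0.029, 0.2, -0.099, 0]
    - [0.033, 0.23, -0.099, 0]

```text
clock: 23.2
eef_pos: [473.6, 304.2, 226.5]
eef_rot: [3.141, 0.0, 2.821]
wrist_force: [-0.3, -0.8, -0.9]
finger_gap: 22.0
finger_force: 35.0
```

Call:
move_arm:
  moves:
    - [0.003, 0.02, 0, 0]
    - [0.005, 0.03, 0, 0]
    - [0.005, 0.034, 0, 0]
    - [0.005, 0.034, 0, 0]
    - [0.005, 0.034, 0.02, 0]
    - [0.005, 0.034, 0.04, 0]
    - [0.005, 0.034, 0.055, 0]
    - [0.005, 0.034, 0.06, 0]
    - [0.005, 0.034, 0.06, 0]
    - [0.005, 0.034, 0.06, 0]

```text
clock: 24.2
eef_pos: [480.1, 336.0, 167.0]
eef_rot: [3.141, 0.001, 2.819]
wrist_force: [0.4, -0.7, -0.8]
finger_gap: 21.7
finger_force: 35.0
```

```bash
python3 - <<'E'
from h import *
s=manip.read_state();print(s["clock"],s["eef_pos"],s["eef_rot"],s["wrist_force"])
rel(479.6,336.2,97,2.8199)
E
```

```text
24.2 [480.07272216 335.98213308 167.0333254 ] [3.14057061e+00 9.08401940e-04 2.81932758e+00] [ 0.37518262 -0.66591324 -0.83212691]
shift [ 0.0006 -0.      0.07  ] turn -0.001 j [ 0.55  0.41  1.46 -0.    1.27 -0.7 ]
```

Call:
move_arm:
  moves:
    - [0.0005, 0, 0.015, 0]
    - [0.0005, 0, 0.03, 0]
    - [0.0005, 0, 0.042, 0]
    - [0.0005, 0, 0.052, 0]
    - [0.0005, 0, 0.06, 0]
    - [0.0005, 0, 0.064, 0]
    - [0.0005, 0, 0.067, 0]
    - [0.0005, 0, 0.069, 0]
    - [0.0005, 0, 0.07, 0]
    - [0.0005, 0, 0.07, 0]
    - [0.0005, 0, 0.07, 0]

```text
clock: 25.3
eef_pos: [479.3, 336.4, 96.5]
eef_rot: [3.141, 0.0, 2.82]
wrist_force: [-2.0, -0.1, 4.2]
finger_gap: 21.9
finger_force: 35.0
```

```bash
python3 - <<'E'
from h import *
s=manip.read_state();print(s["clock"],s["eef_pos"],s["eef_rot"],s["wrist_force"])
E
```

```text
25.3 [479.32447978 336.38989553  96.45335401] [3.14114850e+00 3.86824931e-04 2.81981715e+00] [-1.96611493 -0.07512839  4.19771706]
```

Light contact at the original pose. Open partly, rise, and check.

Call:
move_arm:
  moves:
    - [0, 0, 0, 0]
    - [0, 0, 0, 0]
    - [0, 0, 0, 0]
    - [0, 0, 0, 0]
    - [0, 0, -0.01, 0]
    - [0, 0, -0.03, 0]
    - [0, 0, -0.06, 0]
    - [0, 0, -0.1, 0]
    - [0, 0, -0.15, 0]
    - [0, 0, -0.195, 0]
    - [0, 0, -0.195, 0]
    - [0, 0, -0.195, 0]
  jaw: 0.05

```text
clock: 26.5
eef_pos: [479.2, 336.3, 291.9]
eef_rot: [3.14, 0.001, 2.82]
wrist_force: [0.5, 0.5, -1.2]
finger_gap: 49.9
finger_force: 0.0
```

```bash
python3 - <<'E'
from needle import *
s=manip.read_state();print(s["clock"],s["eef_pos"],s["finger_force"])
c=cam("wrist");H,S,V=cv2.split(cv2.cvtColor(c["frame"],cv2.COLOR_BGR2HSV));P=pts(c)
m=((H>=4)&(H<16)&(S>180)&(V>80)&(P[...,2]>95)).astype(np.uint8)
n,l,st,_=cv2.connectedComponentsWithStats(m);b=(l==1+np.argmax(st[1:,4])).astype(np.uint8)
ct=max(cv2.findContours(b,0,2)[0],key=cv2.contourArea)
print(cv2.minAreaRect(np.array([plane(c,u,v,126)[:2] for u,v in ct[:,0]],np.float32)),np.nanmedian(P[b>0],0))
t=cam("top");needle(t)
print("diff bystanders px moved:")
d=cv2.absdiff(t["frame"],pickle.load(open("top.pkl","rb"))["frame"]).max(2)>60
n,l,st,ce=cv2.connectedComponentsWithStats(d.astype(np.uint8))
print([(ce[i].round(),st[i,4]) for i in range(1,n) if st[i,4]>15])
E
```

```text
26.5 [479.23783505 336.33827495 291.92198778] 0.0
((484.06683349609375, 335.0757751464844), (21.07414436340332, 117.71832275390625), 71.6642074584961) [476.67521165 337.37786014 125.35377001]
gauge (618.3619995117188, -297.3655700683594) axis 0.30918157172219174 dist 112.18130970175318 n 2.800598613841842 green 2.8091958428228665 17
diff bystanders px moved:
[(array([414., 200.]), np.int32(18)), (array([ 77., 338.]), np.int32(17730)), (array([268., 411.]), np.int32(1334)), (array([541., 411.]), np.int32(492))]
```

The wand is back within 1 mm of its original pose and the needle is at 2.80. The differences in the top image are the needle and the arm; no bystander shows up apart from the area the arm hides. Handing in.

```bash
python3 -c "
from cell import manip
print(manip.sign_off())"
```

```text
the job is handed in; nothing more can be done
None
```

I handed the job in at about 26.6 s of the 72 s allowed: the needle reads about 2.80 rad (green), the wand tip went once clockwise round the seam about 4.5 mm above it, and the wand is back in its rest within about 1 mm of where it lay; the hand-in returned no verdict.

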